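Sort the mixed handful back into the bread kit tray and the ticket tidy

TASK

Sort the five things lying mixed on the counter back where they belong. Lay the three baking tools flat across the steel kit tray, each centred in a bay of its own, in the order the baker uses them, going on from the dough scraper that already lies in the first bay: the glazing brush next to the scraper, then the scoring blade, then the probe thermometer in the last bay. Lay the pen and the marker into the two pen grooves of the wooden ticket tidy, one in each, and leave the sugar shaker and the price ticket on the counter standing where they are.

Things in the scene. Friction and masses are not known exactly. Their poses are not given: they have to be found in the camera images.
- kit_tray: Fixed steel tray 316 (x) x 186 (y) mm, walls 20 mm high, floor 3 mm thick. Origin: centre of its underside; x points along it to the end where the dough scraper (fixed, 22 mm high) lies in the widest bay. Ribs across it, 8 mm above the counter. The three empty bays are centred at x = 20, -46, -112 mm, y = 0, each at least 60 mm wide and 180 mm long along y; tools lie along y, either way round.
- ticket_tidy: Fixed wooden tray 190 (x) x 196 (y) mm. Origin: centre of its underside; x points to the ledge with two black tickets (fixed, tops 70 mm up, x = 53 to 85 mm). Two valley-shaped grooves along y, 172 mm long, 56 mm wide, bottom lines at x = -55 and 3 mm, 6 mm above the counter, sides rising to 12 mm; rails 16 mm high at the ends and at x = -89 mm. Either groove takes pen or marker, either way round.
- brush_mid (a point): Glazing brush, loose: pale flat wooden handle 22 mm wide, 16 mm thick, steel ferrule and bristles 38 mm wide, 150 mm long in all, 60 g. The point is half-way along and half-way up (8 mm), on the handle: grasp across it here. x along the tool to the bristles (ferrule begins at x = 21 mm), z up.
- lame_mid (a point): Scoring blade (baker's lame), loose: dark square wooden handle 18 x 18 mm, thin rod and curved razor blade 21 mm wide at one end, 150 mm long in all, 50 g. The point is half-way along and half-way up (9 mm), on the handle: grasp across it here. x along the tool to the blade (handle ends at x = 33 mm), z up.
- thermometer_mid (a point): Probe thermometer, loose: white plastic casing 24 mm wide, 18 mm thick with a small display, thin steel spike at one end, 150 mm long in all, 60 g. The point is half-way along and half-way up (9 mm), on the casing; grasp across it here. x along the tool to the spike (casing ends at x = 25 mm), z up.
- marker_mid (a point): Thick marker, white with black cap, lying loose: 135 mm long along its y axis, 17 mm thick. The point is its centre (8 mm above what it lies on).
- pen_mid (a point): Slim white and red ballpoint pen lying loose: 145 mm long along its y axis, 11 mm wide, 9 mm high. The point is its centre (4.5 mm above what it lies on).
- sugar_shaker: Bystander: upright sugar shaker, 44 mm diameter, 90 mm high, loose among the tools; origin at the centre of its underside, z up. It stays where it stands.
- price_ticket: Bystander: black price ticket in a steel foot, 70 x 24 x 58 mm high, loose at the front of the counter; origin at the centre of its underside, z up. It stays where it stands.

How it is judged:
At the end, for the whole second after the job is handed in: Brush, blade, thermometer flat in tray bays 2, 3, 4 (the scraper's is 1): middle within 15 mm of the bay's centre each way, within 14 degrees of its direction. Pen and marker one in each groove: within 12 mm across, 20 mm along, 11 degrees. All at rest, shaker and ticket left standing (x of brush_mid in the frame of kit_tray between 0.005 and 0.035 m and y of brush_mid in the frame of kit_tray between -0.015 and 0.015 m and z of brush_mid in the frame of kit_tray between 0.007 and 0.017 m and angle between the x axis of each of brush_mid, lame_mid, thermometer_mid and the y axis of kit_tray, either way round below 0.25 rad and x of lame_mid in the frame of kit_tray between -0.061 and -0.031 m and y of lame_mid in the frame of kit_tray between -0.015 and 0.015 m and z of lame_mid in the frame of kit_tray between 0.007 and 0.017 m and x of thermometer_mid in the frame of kit_tray between -0.127 and -0.097 m and y of thermometer_mid in the frame of kit_tray between -0.015 and 0.015 m and z of thermometer_mid in the frame of kit_tray between 0.007 and 0.017 m and ((x of marker_mid in the frame of ticket_tidy between -0.067 and -0.043 m and y of marker_mid in the frame of ticket_tidy between -0.02 and 0.02 m and z of marker_mid in the frame of ticket_tidy between 0.007 and 0.019 m and angle between the y axis of each of marker_mid, pen_mid and the y axis of ticket_tidy, either way round below 0.2 rad and x of pen_mid in the frame of ticket_tidy between -0.009 and 0.015 m and y of pen_mid in the frame of ticket_tidy between -0.02 and 0.02 m and z of pen_mid in the frame of ticket_tidy between 0.007 and 0.019 m) or (x of marker_mid in the frame of ticket_tidy between -0.009 and 0.015 m and y of marker_mid in the frame of ticket_tidy between -0.02 and 0.02 m and z of marker_mid in the frame of ticket_tidy between 0.007 and 0.019 m and angle between the y axis of each of marker_mid, pen_mid and the y axis of ticket_tidy, either way round below 0.2 rad and x of pen_mid in the frame of ticket_tidy between -0.067 and -0.043 m and y of pen_mid in the frame of ticket_tidy between -0.02 and 0.02 m and z of pen_mid in the frame of ticket_tidy between 0.007 and 0.019 m)) and linear speed of each of brush, lame, thermometer, ink_marker, ball_pen below 0.02 m/s); the robot touches nothing.
It fails at once if the sugar shaker is tipped or shifted by more than 40 mm (angle between sugar_shaker's own z axis and vertical above 0.5 rad or distance of sugar_shaker from where it was at the start of the episode above 0.04 m).
It fails at once if the price ticket on the counter is tipped or shifted by more than 40 mm (angle between price_ticket's own z axis and vertical above 0.5 rad or distance of price_ticket from where it was at the start of the episode above 0.04 m).
It also fails if it takes over 115 s, if anything falls off the work surface, if the arm or the gripper's body presses on something with over 40 N, if the wrist force passes 120 N, or if a joint passes its speed limit or range.

ROBOT

A 7-joint arm with a two-finger parallel gripper is mounted at the origin on a cart in front of the work surface, level with it; the furniture and walls round the work are solid. World frame = base frame: x ahead of the robot, y to its left, z up, the work surface at z = 0. Lengths are in m, angles in rad, forces in N, time in s.
With the tool pointing down it reaches from about 0.425 to 0.95 m from the base axis. Payload 4.7 kg.
Tool frame: the origin (TCP) lies between the finger pads; the fingertips stand 25 mm ahead of it and the grasp point (between the pads) lies 6 mm ahead of it; z points along the fingers, y is the line along which they close (so a half turn about z gives the same grasp; the last joint's range is limited). The gripper opens to 85 mm and grips with 20 to 120 N. Pads are 22 mm wide; open, the fingers measure 114 mm over their backs; the gripper's body (76 mm by 85 mm) begins 54 mm behind the grasp point. The pads swing forward as they close: fully open they stand 13 mm farther back than shut.
Start: joints at [1.187, 0.469, -0.049, 1.532, 0.024, 1.141, -0.082], TCP at [0.235, -0.633, 0.229] pointing down, gripper open.
Joint ranges: [-2.59, 2.59], [-0.33, 1.99], [-1.39, 1.29], [0.1, 2.45], [-1.04, 4.18], [0.21, 1.99], [-2.66, 2.66]. Speed limits (rad/s): [2.57, 2.57, 3.14, 3.14, 3.14, 3.14, 3.14].

INTERFACE

Orientations are given as a 3x3 rotation matrix whose columns are the frame's x, y, z axes.
In Python, from rig import * gives the robot as it stands. Calls block until the motion is done:
- movep(position, orientation): joint-space move of the TCP to a pose.
- move_l(position, attitude=None, feed=0.15, until_force=None): straight line of the TCP; attitude=None keeps the orientation; feed is the mean speed in m/s. With until_force (N) it stops when the force on the tool has changed by that much, and returns True; else False.
- move_joints(angles): joint-space move.
- command_gripper(opening, newtons=None): finger opening in m; newtons is the grip in N (None keeps the last); returns when the fingers have stopped.
- sleep(seconds).
- inverse_kinematics(position, orientation): joint angles nearest the present ones, or None.
- sense(): the state.
- camera(name): name is "scene" or "top" or "wrist"; returns (picture, depth): 400x640x3 uint8, red, green, blue; 400x640 float32, m along the optical axis (not along the pixel's ray), 0 where there is no reading.
- camera_params(name): a dict with "K" (3x3 intrinsics, pixels), "dist" ([k1, k2, p1, p2, k3] as OpenCV has them; the pictures are not rectified), "position" and "rotation" of the camera in the world; the wrist camera has in their place "tool_from_camera" (4x4, takes a point from camera to tool coordinates, whose origin is the TCP and whose axes are the flange's). Camera axes: x right, y down, z forward; pixel columns grow to the right and rows downward; lengths in m; the calibration is good to about 2 mm. A picture is of the moment at which its call begins: read the wrist's pose just before it. camera_params takes no time and is no camera call.
A pose or a line that the arm cannot do raises Unreachable and nothing moves.
- finish_job(): hands the job in; it is judged then, once.
The state is a dict: "time_s": time; "joint_pos": joint angles; "qd": joint speeds; "joint_efforts": joint torques, N m; "position": TCP position; "tcp_rot": TCP orientation; "wrist_force": force on the tool from outside, world axes, zero at the start; "ft_torque": the same for the moment, N m; "finger_gap": finger opening in m; "gripper_force": force on a finger pad.
Only numpy, scipy, OpenCV 4.12 (cv2) and the standard library are available. Lean on these libraries where they do the work, as an engineer would, in place of code of your own. Each camera call takes 0.05 s, during which the arm holds its last target. There are 200 camera calls.

## Working session

There is one attempt and no reset: what is moved stays moved. The work goes in short steps, each a Python script; the robot and the scene stay as the last script left them, time stands still between calls to the robot, and variables do not carry over. Pictures are saved under pics/ and viewed, at most 14 in all, crops included, and the job is handed in when it is done.

```bash
ls; mkdir -p pics
python3 - <<'E'
from rig import *
import cv2,numpy as np
for n in("top","scene"):
    p,d=camera(n); cv2.imwrite(f"pics/{n}0.png",p[:,:,::-1]); np.save(f"pics/{n}0.npy",d)
    c=camera_params(n); print(n,c)
print(sense()["time_s"],sense()["position"],sense()["tcp_rot"])
E
```

```text
pics
top {'K': array([[448.02196773,   0.        , 316.71866573],
       [  0.        , 448.02196773, 194.12120924],
       [  0.        ,   0.        ,   1.        ]]), 'dist': array([-0.08649706,  0.        ,  0.        ,  0.        ,  0.        ]), 'position': array([3.42329546e-01, 8.00752321e-04, 1.05529796e+00]), 'rotation': array([[-0.0210899 , -0.98679986,  0.16056543],
       [-0.99972515,  0.0224598 ,  0.00672143],
       [-0.01023897, -0.16037954, -0.98700231]])}
scene {'K': array([[496.40287719,   0.        , 325.46414844],
       [  0.        , 496.40287719, 197.4746628 ],
       [  0.        ,   0.        ,   1.        ]]), 'dist': array([-0.0478376,  0.       ,  0.       ,  0.       ,  0.       ]), 'position': array([-0.22508795,  0.60565069,  0.69143465]), 'rotation': array([[-0.62923766, -0.44790327,  0.63517134],
       [-0.77721112,  0.3608501 , -0.51549014],
       [ 0.00168808, -0.81802804, -0.57517587]])}
0.1 [ 0.23434335 -0.63245293  0.22825243] [[ 9.37703533e-01  3.47435815e-01 -6.62361324e-04]
 [ 3.47436443e-01 -9.37702065e-01  1.65970154e-03]
 [-4.44578263e-05 -1.78643646e-03 -9.99998403e-01]]
```

View pics/top0.png

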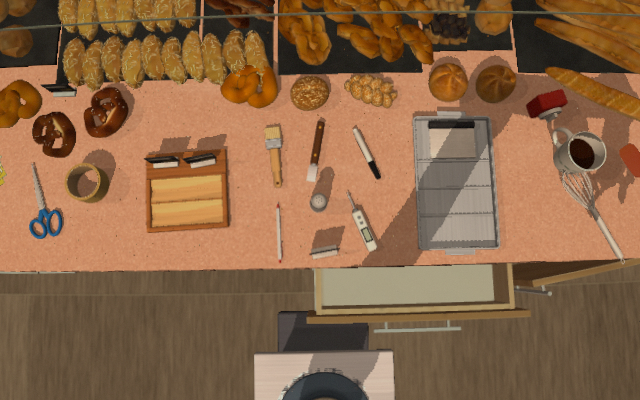

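View pics/scene0.png

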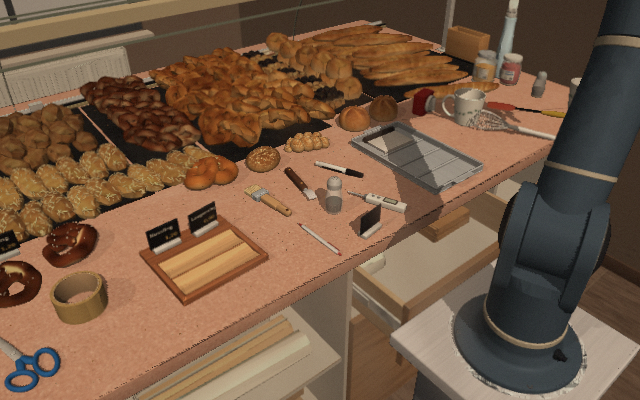

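The top view shows the tidy at about (187,190) and the tray at (455,182). The tools are the brush (274,155), lame (316,150), marker (367,152), thermometer (362,222) and pen (279,233). The shaker is at (319,200) and the ticket at (325,252). Next I'll take a closer look with the wrist camera and a height map.

```bash
cat > h.py <<'E'
from rig import *
import cv2,numpy as np
def R(yaw): # tool down, fingers close along (cos yaw, sin yaw)
    y=np.array([np.cos(yaw),np.sin(yaw),0]); z=np.array([0,0,-1.]); return np.column_stack([np.cross(y,z),y,z])
def pose(name,s=None):
    c=camera_params(name)
    if name!="wrist": return c,c["rotation"],c["position"]
    T=c["tool_from_camera"]; A=s["tcp_rot"]
    return c,A@T[:3,:3],s["position"]+A@T[:3,3]
def cast(uv,z,P):
    c,Rw,p=P
    n=cv2.undistortPoints(np.array(uv,float).reshape(-1,1,2),c["K"],c["dist"])[:,0]
    d=np.c_[n,np.ones(len(n))]@Rw.T
    return p+d*((np.asarray(z)-p[2])/d[:,2])[:,None]
def xyz(depth,P):
    c,Rw,p=P; h,w=depth.shape; v,u=np.mgrid[:h,:w]
    n=cv2.undistortPoints(np.stack([u,v],-1).reshape(-1,1,2).astype(float),c["K"],c["dist"])[:,0]
    return p+((np.c_[n,np.ones(len(n))]*depth.reshape(-1,1))@Rw.T).reshape(h,w,3) if 0 else (p+(np.c_[n,np.ones(len(n))]*depth.reshape(-1,1))@Rw.T).reshape(h,w,3)
E
python3 - <<'E'
from h import *
d=np.load("pics/top0.npy");W=xyz(d,pose("top"));H=W[:,:,2]
print([np.round(W[v,u],3) for u,v in((240,200),(395,200),(300,130))], H[100:260,235:400].std())
cv2.imwrite("pics/h.png",cv2.resize(np.clip((H[90:280,130:510]*1000+10)*5,0,255).astype(np.uint8),(760,380)))
for x,y,z in((.62,-.03,.42),(.6,-.03,.45),(.55,-.03,.42)):
    for yaw in(0,np.pi/2,-np.pi/2):
        q=inverse_kinematics([x,y,z],R(yaw)); print(x,z,yaw,None if q is None else np.round(q,2))
print(camera_params("wrist"))
E
```

```text
[array([ 0.504,  0.192, -0.003]), array([ 0.496, -0.178, -0.   ]), array([ 0.675,  0.046, -0.003])] 0.061097520743680626
0.62 0.42 0 [ 0.49  0.36 -0.73  1.35  0.24  1.52 -0.22]
0.62 0.42 1.5707963267948966 [ 0.58  0.4  -0.88  1.34  0.3   1.54  1.3 ]
0.62 0.42 -1.5707963267948966 [ 0.33  0.32 -0.49  1.36  0.15  1.5  -1.72]
0.6 0.45 0 [ 0.51  0.32 -0.74  1.33  0.21  1.57 -0.2 ]
0.6 0.45 1.5707963267948966 [ 0.61  0.36 -0.91  1.33  0.28  1.58  1.31]
0.6 0.45 -1.5707963267948966 [ 0.37  0.28 -0.52  1.34  0.14  1.55 -1.71]
0.55 0.42 0 [ 0.57  0.22 -0.73  1.51  0.15  1.47 -0.16]
0.55 0.42 1.5707963267948966 [ 0.72  0.27 -0.94  1.5   0.22  1.48  1.35]
0.55 0.42 -1.5707963267948966 [ 0.43  0.2  -0.55  1.51  0.1   1.46 -1.69]
{'K': array([[276.08268441,   0.        , 316.81825112],
       [  0.        , 276.08268441, 200.93603165],
       [  0.        ,   0.        ,   1.        ]]), 'dist': array([-0.01498457,  0.        ,  0.        ,  0.        ,  0.        ]), 'tool_from_camera': array([[ 2.92961698e-04, -9.63698562e-01, -2.66992501e-01,
         6.77049896e-02],
       [ 9.99999179e-01, -5.08079008e-05,  1.28065379e-03,
         1.53086893e-03],
       [-1.24772955e-03, -2.66992657e-01,  9.63697756e-01,
        -1.45030299e-01],
       [ 0.00000000e+00,  0.00000000e+00,  0.00000000e+00,
         1.00000000e+00]])}
```

View pics/h.png

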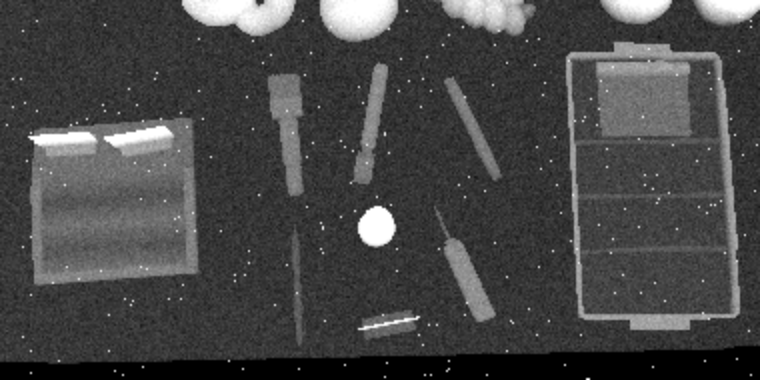

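The height map is clean: all five tools, the tidy, the tray with its ribs, the shaker and the ticket show up as separate shapes. I'll measure their outlines in world XY.

Run:
```python
from h import *
d=np.load("pics/top0.npy");W=xyz(d,pose("top"));H=cv2.medianBlur(W[:,:,2].astype(np.float32),3)
M=(H>0.003).astype(np.uint8); M[:,:130]=0;M[:,510:]=0;M[:100]=0;M[268:]=0
n,L,st,c=cv2.connectedComponentsWithStats(M)
for i in range(1,n):
    if st[i,4]<40: continue
    m=L==i; P=W[m]; (cx,cy),(w,h),a=cv2.minAreaRect((P[:,:2]*1000).astype(np.float32))
    print(np.round(c[i]),st[i,4],"ctr",round(cx),round(cy),"size",round(w),round(h),"ang",round(a,1),"zmed",np.round(np.median(P[:,2])*1000,1),"mean",np.round(P.mean(0)*1000))
    b=cv2.boxPoints(((cx,cy),(w,h),a)); print("   ",np.round(b).tolist())
```

```text
[254. 102.] 210 ctr 740 168 size 116 22 ang 83.9 zmed 29.7 mean [738. 155.  28.]
    [[724.0, 112.0], [745.0, 109.0], [757.0, 225.0], [736.0, 227.0]]
[308. 104.] 285 ctr 550 -8 size 408 84 ang 9.2 zmed 30.7 mean [728.  24.  33.]
    [[342.0, 1.0], [356.0, -82.0], [758.0, -17.0], [745.0, 66.0]]
[379. 103.] 168 ctr 559 -61 size 70 444 ang 65.1 zmed 21.7 mean [ 730. -148.   27.]
    [[342.0, 1.0], [745.0, -186.0], [775.0, -123.0], [372.0, 64.0]]
[492. 101.] 44 ctr 737 -435 size 50 7 ang 89.9 zmed 13.2 mean [ 736. -432.   13.]
    [[734.0, -460.0], [741.0, -460.0], [741.0, -410.0], [734.0, -410.0]]
[455. 182.] 9105 ctr 533 -212 size 358 446 ang 3.2 zmed 5.8 mean [ 536. -322.   15.]
    [[342.0, 1.0], [367.0, -444.0], [724.0, -424.0], [700.0, 21.0]]
[315. 153.] 500 ctr 516 14 size 41 345 ang 87.6 zmed 16.1 mean [611.  10.  19.]
    [[342.0, 1.0], [687.0, -14.0], [689.0, 27.0], [344.0, 42.0]]
[274. 152.] 719 ctr 510 75 size 363 53 ang 15.7 zmed 15.0 mean [615. 108.  17.]
    [[328.0, 52.0], [342.0, 1.0], [692.0, 99.0], [677.0, 150.0]]
[366. 154.] 362 ctr 498 -84 size 89 344 ang 75.9 zmed 14.0 mean [ 607. -112.   16.]
    [[321.0, -86.0], [654.0, -170.0], [676.0, -83.0], [342.0, 1.0]]
[186. 191.] 6482 ctr 505 208 size 473 232 ang 77.9 zmed 11.9 mean [527. 317.  18.]
    [[342.0, 1.0], [569.0, -48.0], [668.0, 414.0], [441.0, 463.0]]
[318. 203.] 307 ctr 490 5 size 47 48 ang 43.0 zmed 81.2 mean [483.   5.  68.]
    [[457.0, 7.0], [489.0, -28.0], [523.0, 4.0], [491.0, 39.0]]
[363. 228.] 515 ctr 405 -82 size 105 178 ang 67.9 zmed 17.7 mean [428. -98.  18.]
    [[303.0, -97.0], [468.0, -164.0], [507.0, -66.0], [342.0, 1.0]]
[278. 234.] 228 ctr 395 81 size 176 73 ang 34.4 zmed 7.9 mean [421. 100.  12.]
    [[301.0, 61.0], [342.0, 1.0], [488.0, 100.0], [447.0, 161.0]]
[324. 252.] 280 ctr 377 -5 size 45 60 ang 39.2 zmed 10.8 mean [376.  -6.  20.]
    [[340.0, 3.0], [378.0, -43.0], [413.0, -14.0], [375.0, 32.0]]
```

Run:
```python
from h import *
d=np.load("pics/top0.npy");W=xyz(d,pose("top"));H=cv2.medianBlur(W[:,:,2].astype(np.float32),3)
ok=(d>.3)&(abs(W[:,:,2]-H)<.006)
M=(H>0.0025).astype(np.uint8); M[:,:130]=0;M[:,510:]=0;M[:115]=0;M[262:]=0
n,L,st,c=cv2.connectedComponentsWithStats(M)
for i in range(1,n):
    if st[i,4]<100 or st[i,4]<10: continue
    P=W[(L==i)&ok]; (cx,cy),(w,h),a=cv2.minAreaRect((P[:,:2]*1000).astype(np.float32))
    if w<h: w,h,a=h,w,a-90
    v=np.array([np.cos(np.radians(a)),np.sin(np.radians(a))])
    print(np.round(c[i]),"ctr",round(cx),round(cy),"size",round(w),round(h),"ang",round(a,1),"zmax",np.round(np.percentile(P[:,2],95)*1000,1))
    print("    ends",np.round([cx+w/2*v[0],cy+w/2*v[1],cx-w/2*v[0],cy-w/2*v[1]]))
for q in [[.42,.1],[.42,-.1],[.41,.1]]:
  for yaw in(0,np.pi/2,-np.pi/2,.3): print(q,yaw,inverse_kinematics([*q,.03],R(yaw)) is not None, inverse_kinematics([*q,.2],R(yaw)) is not None)
```

```text
[455. 183.] ctr 533 -324 size 343 207 ang -1.2 zmax 22.6
    ends [ 704. -328.  361. -321.]
[315. 153.] ctr 612 10 size 155 24 ang -11.2 zmax 20.7
    ends [688.  -5. 536.  25.]
[274. 153.] ctr 609 110 size 156 44 ang 3.5 zmax 19.1
    ends [687. 115. 531. 105.]
[366. 154.] ctr 610 -113 size 141 19 ang 23.3 zmax 17.8
    ends [ 675.  -85.  546. -141.]
[186. 191.] ctr 528 330 size 221 203 ang -87.1 zmax 30.2
    ends [533. 220. 522. 441.]
[318. 203.] ctr 492 7 size 50 45 ang -0.5 zmax 89.9
    ends [517.   7. 466.   7.]
[363. 228.] ctr 442 -93 size 139 30 ang 24.9 zmax 21.2
    ends [ 505.  -64.  379. -123.]
[278. 234.] ctr 422 100 size 129 15 ang 2.4 zmax 11.3
    ends [487. 103. 357.  98.]
[324. 252.] ctr 377 -6 size 60 26 ang -78.7 zmax 15.2
    ends [383. -35. 371.  24.]
[0.42, 0.1] 0 True True
[0.42, 0.1] 1.5707963267948966 True True
[0.42, 0.1] -1.5707963267948966 True True
[0.42, 0.1] 0.3 True True
[0.42, -0.1] 0 True True
[0.42, -0.1] 1.5707963267948966 True True
[0.42, -0.1] -1.5707963267948966 True True
[0.42, -0.1] 0.3 True True
[0.41, 0.1] 0 True True
[0.41, 0.1] 1.5707963267948966 True True
[0.41, 0.1] -1.5707963267948966 True True
[0.41, 0.1] 0.3 True True
```

Run:
```python
from h import *
d=np.load("pics/top0.npy");W=xyz(d,pose("top"));H=cv2.medianBlur(W[:,:,2].astype(np.float32),3)
ok=(d>.3)&(abs(W[:,:,2]-H)<.006)
P=W[ok]*1000
def fit(name,lo,hi,ax):
    Q=P[np.all((P>lo)&(P<hi),1)][:,:2].astype(np.float32)
    vx,vy,x,y=cv2.fitLine(Q,cv2.DIST_HUBER,0,.01,.01).ravel()
    s=np.degrees(np.arctan2(vy,vx)); r=(Q-[x,y])@[-vy,vx]
    print(name,len(Q),"pt",round(x,1),round(y,1),"dir",round((s+90)%180-90,1),"sd",round(r.std(),1))
fit("tray sideR",[430,-450,14],[640,-390,27],0)
fit("tray sideL",[430,-265,14],[640,-200,27],0)
fit("tray near L",[355,-285,14],[395,-245,27],0); fit("tray near R",[355,-400,14],[395,-365,27],0)
fit("tray far L",[670,-285,14],[710,-245,27],0); fit("tray far R",[670,-400,14],[710,-365,27],0)
fit("tidy sideR",[450,200,11.5],[540,245,25],0)
fit("tidy sideL",[450,385,11.5],[540,440,25],0)
fit("tidy near",[415,260,11],[450,380,25],0)
fit("tidy ledge/tix",[550,240,25],[640,400,80],0)
# coarse height profiles
for x in range(420,640,6):
    q=P[(abs(P[:,0]-x)<3)&(abs(P[:,1]-317)<40)]; print(x,round(np.median(q[:,2]),1),end="; ")
print()
for x in range(355,720,6):
    q=P[(abs(P[:,0]-x)<3)&(abs(P[:,1]+385)<15)]; print(x,round(np.median(q[:,2]),1),end="; ")
```

```text
tray sideR 319 pt 536.1 -413.6 dir -0.5 sd 2.1
tray sideL 230 pt 533.6 -227.8 dir -0.7 sd 1.9
tray near L 55 pt 378.4 -265.4 dir 87.9 sd 2.8
tray near R 34 pt 375.7 -381.1 dir -88.9 sd 1.5
tray far L 106 pt 683.0 -269.9 dir 51.4 sd 7.4
tray far R 79 pt 686.8 -380.4 dir -60.7 sd 6.1
tidy sideR 258 pt 493.1 226.2 dir 2.6 sd 6.7
tidy sideL 261 pt 495.4 407.5 dir 4.4 sd 8.1
tidy near 302 pt 442.0 321.1 dir -87.9 sd 4.3
tidy ledge/tix 375 pt 597.6 304.0 dir -88.5 sd 2.9
420 1.3; 426 1.0; 432 1.5; 438 15.6; 444 17.0; 450 13.1; 456 11.3; 462 10.1; 468 8.8; 474 7.8; 480 8.1; 486 9.7; 492 10.3; 498 12.2; 504 13.0; 510 11.4; 516 10.4; 522 9.0; 528 7.4; 534 7.6; 540 8.4; 546 9.7; 552 10.9; 558 12.2; 564 12.5; 570 12.5; 576 12.3; 582 13.0; 588 21.1; 594 32.6; 600 47.3; 606 14.1; 612 13.2; 618 13.2; 624 12.7; 630 1.0; 636 0.8; 
355 0.5; 361 1.0; 367 0.3; 373 4.0; 379 19.2; 385 3.4; 391 2.8; 397 3.3; 403 3.4; 409 3.9; 415 3.8; 421 3.2; 427 3.8; 433 2.5; 439 4.0; 445 3.3; 451 4.4; 457 7.5; 463 3.6; 469 3.0; 475 3.6; 481 2.3; 487 2.5; 493 3.1; 499 3.7; 505 3.1; 511 3.2; 517 4.4; 523 7.6; 529 3.6; 535 3.4; 541 3.8; 547 3.5; 553 3.8; 559 2.9; 565 2.9; 571 3.3; 577 3.4; 583 3.7; 589 7.6; 595 4.6; 601 3.7; 607 3.8; 613 4.2; 619 3.4; 625 5.1; 631 3.7; 637 5.0; 643 3.7; 649 4.3; 655 4.3; 661 4.9; 667 5.2; 673 4.8; 679 5.2; 685 3.4; 691 18.8; 697 20.8; 703 -0.1; 709 0.6; 715 -0.3;
```

Run:
```python
from h import *
d=np.load("pics/top0.npy");p=cv2.imread("pics/top0.png")
W=xyz(d,pose("top"));H=cv2.medianBlur(W[:,:,2].astype(np.float32),3)
ok=(d>.3)&(abs(W[:,:,2]-H)<.006)
def tool(name,u,v,x0=0,x1=1e4,zmin=.004):
    m=np.zeros_like(ok); m[v[0]:v[1],u[0]:u[1]]=1
    P=W[m&ok&(W[:,:,2]>zmin)&(H>zmin)]*1000
    Q=P[(P[:,0]>x0)&(P[:,0]<x1)][:,:2].astype(np.float32)
    vx,vy,x,y=cv2.fitLine(Q,cv2.DIST_HUBER,0,.01,.01).ravel()
    if vx<0: vx,vy=-vx,-vy
    t=(P[:,:2]-[x,y])@[vx,vy]; a,b=t.min(),t.max()
    print(name,len(Q),"ang",round(np.degrees(np.arctan2(vy,vx)),1),"len",round(b-a),"near end",np.round([x+a*vx,y+a*vy]),"far",np.round([x+b*vx,y+b*vy]),"mid",np.round([x+(a+b)/2*vx,y+(a+b)/2*vy]))
tool("brush",(258,290),(120,192),0,590)
tool("lame",(302,330),(118,184),600)
tool("marker",(348,388),(122,184))
tool("therm",(343,385),(190,255),0,460)
tool("pen",(270,288),(198,267),zmin=.003)
# pen by colour: white body against counter
P=pose("top"); c=p[195:268,270:290].astype(int); s=c.max(2)-c.min(2)
hsv=cv2.cvtColor(p,cv2.COLOR_BGR2HSV)
m=((hsv[:,:,1]<70)&(hsv[:,:,2]>130)).astype(np.uint8); m[:195]=0;m[268:]=0;m[:,:270]=0;m[:,290:]=0
ys,xs=np.nonzero(m); print(len(ys),ys.min(),ys.max())
for r in (ys.min(),ys.max()): print(cast([[xs[ys==r].mean(),r]],.0045,P))
cv2.imwrite("pics/pen.png",cv2.resize(p[190:275,255:400],None,fx=5,fy=5))
```

```text
brush 210 ang 6.9 len 149 near end [531.  99.] far [680. 117.] mid [605. 108.]
lame 274 ang -11.6 len 148 near end [543.  24.] far [688.  -6.] mid [616.   9.]
marker 340 ang 23.6 len 137 near end [ 545. -139.] far [670. -84.] mid [ 608. -112.]
therm 402 ang 24.9 len 138 near end [ 379. -120.] far [504. -62.] mid [442. -91.]
pen 211 ang 2.0 len 129 near end [357.  98.] far [487. 102.] mid [422. 100.]
159 209 258
[[0.47970685 0.10153945 0.0045    ]]
[[0.36450026 0.0978327  0.0045    ]]
```

View pics/pen.png

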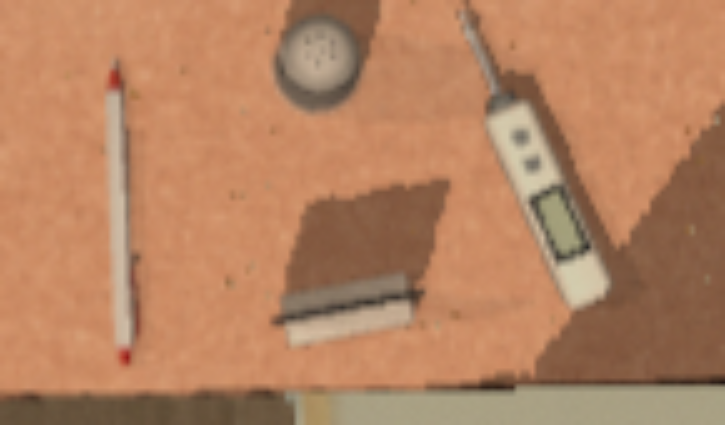

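The pen runs from about (278,201.6) to (280,262.6) px, so its middle is at roughly (0.4255, 0.100). Starting with the brush.

```bash
cat >> h.py <<'E'
TOOLS=dict(brush=(.605,.108,6.9,.028),lame=(.6145,.009,-11.6,.028),marker=(.608,-.112,23.6,.028),
           therm=(.4485,-.088,24.9,.028),pen=(.4255,.100,2.0,.0275))
TRAY=(np.array([.537,-.321]),np.radians(-.8)); TIDY=(np.array([.530,.317]),np.radians(2.5))
def at(F,x,y=0):
    o,t=F; c,s=np.cos(t),np.sin(t); return o+[c*x-s*y,s*x+c*y]
def best(p,yaw):
    q0=np.array(sense()["joint_pos"]); c=[]
    for k in(-1,0,1):
        q=inverse_kinematics(p,R(yaw+k*np.pi))
        if q is not None: c.append((abs(np.array(q)-q0).max()+.3*abs(q[6]),k))
    return R(yaw+min(c)[1]*np.pi)
HI=.17
def pick(n):
    x,y,a,z=TOOLS[n]; A=best([x,y,HI],np.radians(a)+np.pi/2)
    command_gripper(.05,30); movep([x,y,HI],A); move_l([x,y,.07],feed=.25)
    hit=move_l([x,y,z],feed=.1,until_force=15); command_gripper(0,30)
    g=sense()["finger_gap"]; move_l([x,y,HI],feed=.25)
    s=sense(); print(n,"hit",hit,"gap",round(g,4),round(s["finger_gap"],4),"F",round(s["gripper_force"],1),"t",round(s["time_s"],1))
    return g
def place(n,F,bx,dz,g):
    p=at(F,bx); z=TOOLS[n][3]+dz; A=best([*p,HI],F[1])
    movep([*p,HI],A); move_l([*p,.07],feed=.25); hit=move_l([*p,z],feed=.08,until_force=15)
    print("place hit",hit,np.round(sense()["position"],3)); command_gripper(g+.010); move_l([*p,HI],feed=.25); print("t",sense()["time_s"])
E
python3 - <<'E'
from h import *
g=pick("brush")
if g>.015: place("brush",TRAY,.020,.005,g)
p,d=camera("wrist"); cv2.imwrite("pics/w1.png",p[:,:,::-1])
p,d=camera("top"); cv2.imwrite("pics/top1.png",p[:,:,::-1])
E
```

```text
brush hit False gap 0.0001 0.0004 F 0.0 t 5.8
```

View pics/w1.png

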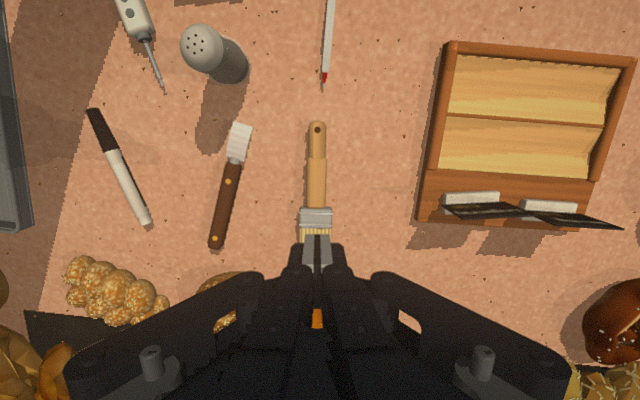

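The wrist view shows the brush still lying at (317,125–240) px, with the closed fingers over its bristle end. I'll check that view's geometry.

Run:
```python
from h import *
s=sense();P=pose("wrist",s);print(np.round(s["position"],3),np.round(s["tcp_rot"],2).tolist(),s["wrist_force"])
print(np.round(cast([[317,123],[317,208],[334,208],[299,208],[325,88],[108,108]],.016,P),3))
print(np.round(cast([[500,47],[206,52]],.09,P),3)[1])
p,d=camera("wrist"); W=xyz(d,P)
print(np.round([W[150,250],W[150,318],W[180,317],W[100,360],W[250,300]],3))
c,Rw,t=P
for q in ([.605,.108,.008],[.605,.108,s["position"][2]-.025]):
    v=Rw.T@(np.array(q)-t); print(cv2.projectPoints(v.reshape(1,3),np.zeros(3),np.zeros(3),c["K"],c["dist"])[0].ravel())
```

```text
[0.604 0.107 0.168] [[-0.99, -0.12, -0.0], [-0.12, 0.99, -0.0], [0.0, -0.0, -1.0]] [-0.09541565  0.55345725 -1.11083114]
[[ 0.535  0.097  0.016]
 [ 0.627  0.108  0.016]
 [ 0.624  0.127  0.016]
 [ 0.629  0.088  0.016]
 [ 0.501  0.101  0.016]
 [ 0.546 -0.119  0.016]]
[0.496 0.01  0.09 ]
[[ 0.573  0.026  0.   ]
 [ 0.563  0.102  0.016]
 [ 0.595  0.104  0.016]
 [ 0.506  0.14  -0.   ]
 [ 0.598  0.096  0.187]]
[319.10325034 187.64414982]
[320.39460962 232.19402225]
```

Run:
```python
from h import *
x,y,a,z=TOOLS["brush"]
command_gripper(.05,30); print(sense()["finger_gap"]); move_l([x,y,.07],feed=.25); print(move_l([x,y,z],feed=.1))
s=sense(); print(s["position"],s["wrist_force"],s["finger_gap"])
command_gripper(.0,30); s=sense(); print(s["position"],s["wrist_force"],s["finger_gap"],s["gripper_force"])
p,d=camera("wrist"); cv2.imwrite("pics/w2.png",p[:,:,::-1])
```

```text
0.04992835234855373
False
[0.60481182 0.10815945 0.02758808] [-0.12458088  0.23370916 -0.54148991] 0.049895394080033045
[0.60505758 0.1079653  0.02814113] [-0.41888436  0.80730617 -0.32268863] -0.00016282504177716982 0.0
```

View pics/w2.png

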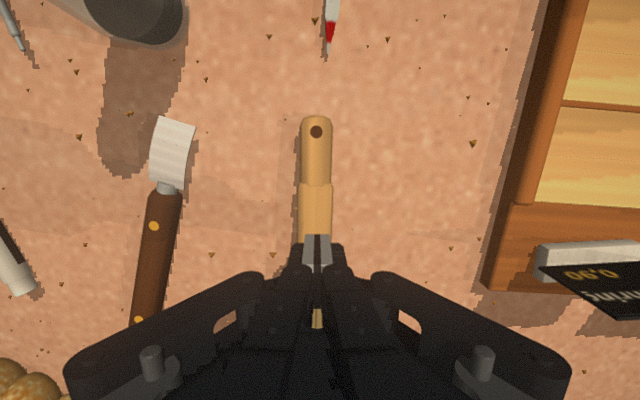

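The fingers closed above the handle, so the tips sit higher than I assumed. I'll probe the counter at the working opening to calibrate.

Run:
```python
from h import *
x,y,a,z=TOOLS["brush"]
move_l([x,y,.07],feed=.25); command_gripper(.035,30)
h=move_l([x,y,.03],feed=.2); print(move_l([x,y,.004],feed=.03,until_force=6), sense()["position"],sense()["wrist_force"])
z=sense()["position"][2]; move_l([x,y,z+.006],feed=.05); command_gripper(0,30); s=sense(); print(s["position"],s["finger_gap"],s["gripper_force"],s["wrist_force"],s["time_s"])
```

```text
False [0.60514371 0.10811801 0.00416515] [ 0.01834388 -1.30108532  0.46341303]
[0.60520844 0.10789662 0.01057829] 0.020976089914434087 29.429075717926025 [-1.01866701 -0.98175848  4.53070854] 10.8667
```

The grip now holds (gap 21 mm) at TCP z 0.0106. Placing the brush.

```bash
sed -i 's/,\.028)/,.0105)/g; s/,\.0275)/,.0105)/; s/command_gripper(.05,30)/command_gripper(.045,30)/' h.py
python3 - <<'E'
from h import *
x,y,a,z=TOOLS["brush"]; g=.021
move_l([x,y,HI],feed=.25); print(sense()["finger_gap"])
place("brush",TRAY,.020,.005,g)
s=sense(); P=pose("wrist",s); np.save("pics/s2.npy",np.r_[s["position"],s["tcp_rot"].ravel()])
p,d=camera("wrist"); cv2.imwrite("pics/w3.png",p[:,:,::-1])
E
```

```text
0.02049426446912342
place hit False [ 0.557 -0.321  0.015]
t 15.6667
```

View pics/w3.png

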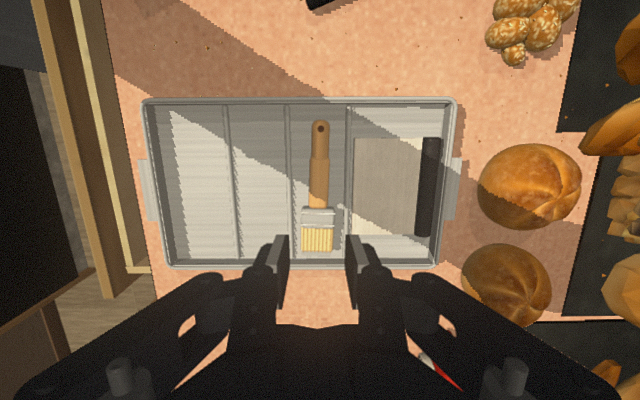

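The brush lies centred in bay 2, from about (320,122) to (318,252) px, between the ribs at 290 and 348. The lame and the thermometer come next.

Run:
```python
from h import *
for n,b in(("lame",-.046),("therm",-.112)):
    g=pick(n)
    if g<.012: print("miss"); break
    place(n,TRAY,b,.005,g)
p,d=camera("wrist"); cv2.imwrite("pics/w4.png",p[:,:,::-1])
```

```text
lame hit False gap 0.0166 0.0169 F 29.4 t 19.7
place hit False [ 0.491 -0.32   0.015]
t 23.45
therm hit False gap 0.0229 0.0227 F 29.4 t 27.4
place hit True [ 0.424 -0.319  0.014]
t 31.0667
```

View pics/w4.png

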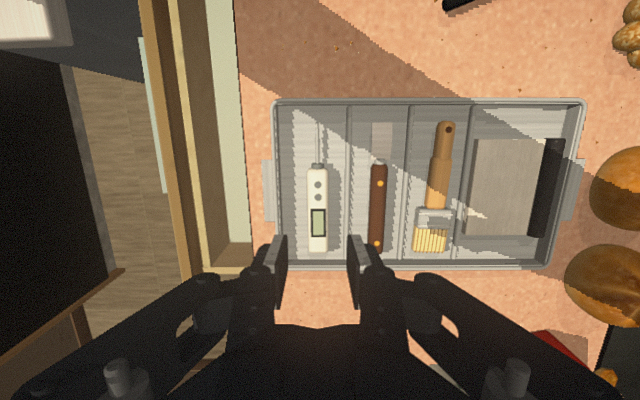

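The thermometer, lame and brush are in bays 4, 3 and 2 at about x = 318, 378 and 437 px. The brush is turned slightly. Next are the marker and the pen.

Run:
```python
from h import *
for n,b in(("marker",-.055),("pen",.003)):
    g=pick(n)
    if g<.006: print("miss"); break
    place(n,TIDY,b,.008,g)
p,d=camera("wrist"); cv2.imwrite("pics/w5.png",p[:,:,::-1])
```

```text
marker hit False gap 0.0002 -0.0002 F 0.0 t 35.1
miss
```

View pics/w5.png

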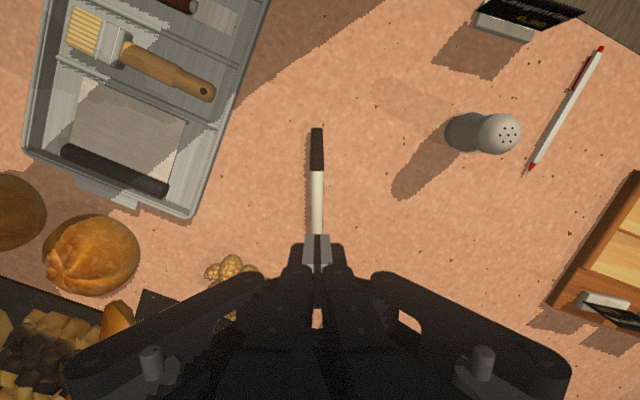

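The marker is still at (317,128–235) px. The grip was too high on its round body and slipped off. I'll probe the counter astride it and close lower.

Run:
```python
from h import *
s=sense();P=pose("wrist",s); e=cast([[317,128],[317,172]],.008,P)[:,:2]; print(np.round(e,3))
x,y,a,_=TOOLS["marker"]; u=np.array([np.cos(np.radians(a)),np.sin(np.radians(a))]); print("mid by cap end",np.round(e[0]+.0675*u,3))
command_gripper(.03,30); move_l([x,y,.03],feed=.25)
h=move_l([x,y,-.012],feed=.03,until_force=5); z=sense()["position"][2]; print(h,z,sense()["wrist_force"])
move_l([x,y,z+.0045],feed=.05); command_gripper(0,30); s=sense(); print(s["position"],s["finger_gap"],s["gripper_force"],s["wrist_force"],s["time_s"])
```

```text
[[ 0.548 -0.14 ]
 [ 0.592 -0.121]]
mid by cap end [ 0.61  -0.113]
True -0.0024271828518228067 [-1.04402639 -0.53238594  5.27024744]
[ 0.60792156 -0.11204826  0.00202882] 0.014090041522436555 29.35041151542201 [ 0.04232843 -0.77264224  1.44290158] 37.8417
```

Run:
```python
from h import *
x,y,a,_=TOOLS["marker"]
move_l([x,y,.05],feed=.08); move_l([x,y,HI],feed=.2); s=sense(); print(s["finger_gap"],s["gripper_force"])
p,d=camera("wrist"); cv2.imwrite("pics/w6.png",p[:,:,::-1])
```

```text
0.014487514730792737 29.233072614879347
```

View pics/w6.png

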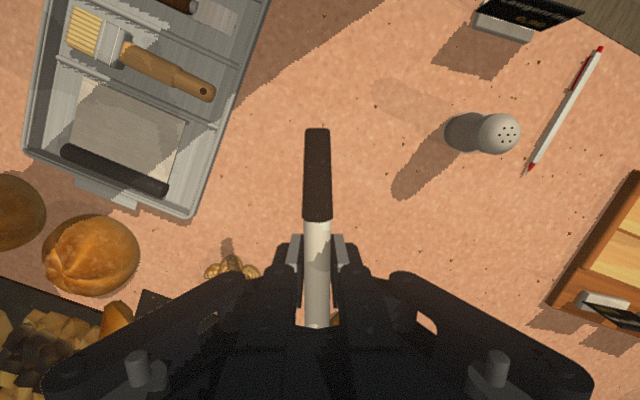

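The marker is held straight, running (317,130–325) px. Placing it, then picking the pen with the same probing.

```bash
cat >> h.py <<'E'
def pickprobe(n,op,up):
    x,y,a,_=TOOLS[n]; A=best([x,y,HI],np.radians(a)+np.pi/2)
    command_gripper(op,30); movep([x,y,HI],A); move_l([x,y,.03],feed=.25)
    h=move_l([x,y,-.012],feed=.03,until_force=5); z=sense()["position"][2]; print(h,"contact",z)
    move_l([x,y,z+up],feed=.05); command_gripper(0,30); s=sense(); g=s["finger_gap"]; print(s["position"],g,s["wrist_force"])
    move_l([x,y,.05],feed=.1); move_l([x,y,HI],feed=.25); s=sense(); print("held",s["finger_gap"],s["gripper_force"],s["time_s"])
    return s["finger_gap"],z+up
E
python3 - <<'E'
from h import *
TOOLS["marker"]=(0,0,0,.002); place("marker",TIDY,-.055,.008,.0145)
g,z=pickprobe("pen",.025,.0035)
p,d=camera("wrist"); cv2.imwrite("pics/w7.png",p[:,:,::-1])
E
```

```text
place hit False [0.475 0.315 0.01 ]
t 43.5417
True contact -0.0021521652467297488
[0.42542342 0.09999664 0.00129872] 0.008178183180253795 [0.07708495 0.39037626 1.46263929]
held 0.007679974071109067 29.212320127771818 48.1833
```

View pics/w7.png

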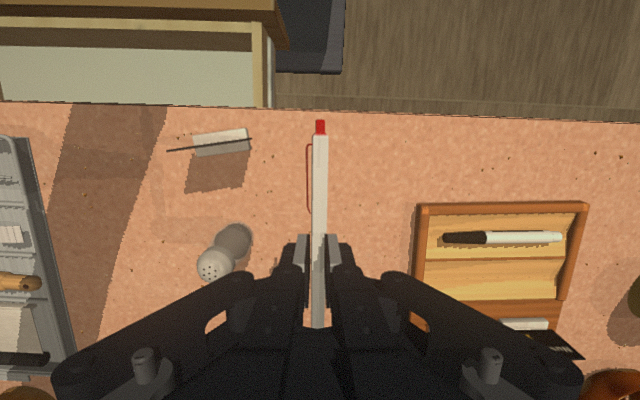

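The marker lies in its groove at (442–563, 238) px and the pen is held straight at x = 319 px. I'll place the pen, then check everything by height map and picture.

Run:
```python
from h import *
TOOLS["pen"]=(0,0,0,.0013); place("pen",TIDY,.003,.008,.008)
movep([.5,.02,.30],best([.5,.02,.30],np.pi/2))
# move out of the top view
move_joints([1.187,0.469,-0.049,1.532,0.024,1.141,-0.082])
p,d=camera("top"); cv2.imwrite("pics/c.png",cv2.resize(p[105:265,130:510,::-1],None,fx=2,fy=2,interpolation=cv2.INTER_CUBIC)); cv2.imwrite("pics/top2.png",p[:,:,::-1]); np.save("pics/top2.npy",d); print(sense()["time_s"])
```

```text
place hit False [0.533 0.317 0.009]
t 51.7083
55.5
```

View pics/c.png

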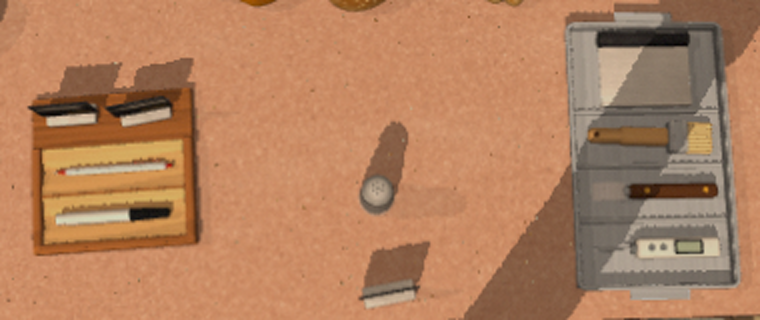

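Everything looks right: the tools are in bays 2–4 with middles near (650,137), (656,190) and (658,247), and the pen and marker are centred in the grooves. I'll do one numeric check of flatness and centring before handing in.

Run:
```python
from h import *
d=np.load("pics/top2.npy");W=xyz(d,pose("top"))
def w(cx,cy): 
    u,v=int(130+cx/2),int(105+cy/2); return np.round(np.median(W[v-1:v+2,u-1:u+2].reshape(-1,3),0)*1000)
def loc(F,p):
    o,t=F; q=p[:2]/1000-o; return np.round([np.cos(t)*q[0]+np.sin(t)*q[1],-np.sin(t)*q[0]+np.cos(t)*q[1]],3)
for n,F,pts in(("brush",TRAY,[(595,135),(650,137),(703,139)]),("lame",TRAY,[(635,190),(656,190),(710,190)]),("therm",TRAY,[(642,247),(658,247),(714,247)]),
  ("pen",TIDY,[(62,171),(116,168),(168,165)]),("marker",TIDY,[(62,217),(114,214),(166,211)])):
    print(n,[(loc(F,w(*p)).tolist(),w(*p)[2]) for p in pts])
```

```text
brush [([0.02, 0.067], np.float64(19.0)), ([0.018, 0.0], np.float64(18.0)), ([0.015, -0.063], np.float64(18.0))]
lame [([-0.047, 0.023], np.float64(22.0)), ([-0.048, -0.003], np.float64(21.0)), ([-0.049, -0.068], np.float64(22.0))]
therm [([-0.113, 0.017], np.float64(23.0)), ([-0.114, -0.002], np.float64(22.0)), ([-0.114, -0.068], np.float64(22.0))]
pen [([0.004, 0.065], np.float64(9.0)), ([0.001, -0.002], np.float64(15.0)), ([0.001, -0.066], np.float64(14.0))]
marker [([-0.054, 0.06], np.float64(23.0)), ([-0.056, -0.003], np.float64(24.0)), ([-0.055, -0.063], np.float64(20.0))]
```

All are flat and centred, so I'm handing in.

```bash
python3 -c "
from rig import *
print(finish_job())"
```

```text
the job is handed in; nothing more can be done
None
```

I handed in the job at about 56 s with all five things in place: my last camera check had each flat and within 3 mm of its bay or groove centre, and the shaker and ticket looked unmoved; the judge's result was not shown.

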